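Sweep the loose nuts into the catch frame

ROBOT

A 6-joint arm with a two-finger parallel gripper is mounted at the origin on the work surface. World frame = base frame: x ahead of the robot, y to its left, z up, the work surface at z = 0. Lengths are in mm, angles in degrees, forces in N, time in s.
With the tool pointing down it reaches from about 250 to 800 mm from the base axis. Payload 8.5 kg.
Tool frame: the origin (TCP) lies at the very end of the fingers, on their centre line; the grasp point (between the pads) lies 19 mm behind it; z points along the fingers, y is the line along which they close (so a half turn about z gives the same grasp; the last joint's range is limited). The gripper opens to 85 mm and grips with 20 to 120 N. Pads are 22 mm wide; open, the fingers measure 114 mm over their backs; the gripper's body (76 mm by 85 mm) begins 54 mm behind the grasp point. The pads swing forward as they close: fully open they stand 13 mm farther back than shut.
Start: joints at [-74.141, 13.648, -0.773, 75.585, 0, 90], TCP at [143.458, -504.974, 231.276] pointing down, gripper open.
Joint ranges: [-152.45, 152.45], [-59.26, 108.67], [-65.41, 83.53], [-104.44, 129.93], [-82.83, 76.93], [-180, 180]. Speed limits (degrees/s): [127.2, 127.2, 159.86, 180, 180, 180].

INTERFACE

Orientations are given as a 3x3 rotation matrix whose columns are the frame's x, y, z axes.
In Python, from workcell import env, cams gives the robot as it stands. The module is installed in compiled form; this text tells all that it offers.
- The arm moves only by the tool send_rows, never from a script. Its argument "series" is text: rows parted by semicolons, each of 5 numbers parted by spaces: the shift along the tool's x, y, z in cm, then the turn about the tool's z in rad, then the finger opening in cm, from 0 to 8.54. A call has 1 to 5 rows; each row shifts and turns the commanded pose from where the row before left it, along the tool's axes as they then stand; what a row does not reach is not made up. A row lasts 1/10 s, in which the tool goes at most 50 mm and 8.59 degrees, less where a joint would pass 70% of its speed; a pose out of reach is approached as far as the arm can. A call with a gripper value outside its range is refused whole. The fingers move at their own pace and stop on an object; "grip_force" is the grip in N (left out, the last holds). Time passes only in rows, so rows that do not move let the fingers close. It gives the time, the measured TCP pose, the force and the opening at its end, in the units of the state.
- env.state(): the state, without advancing time (a new reading comes with each control period).
- cams.get_image(name): name is "scene" or "top" or "wrist"; returns the picture (400x640x3 uint8, red, green, blue); there is no depth.
- cams.get_calibration(name): a dict with "intrinsics" (3x3 intrinsics, pixels), "xyz" and "rotation" of the camera in the world; the wrist camera has in their place "tool_from_camera" (4x4, takes a point from camera to tool coordinates, whose origin is the TCP and whose axes are the flange's). Camera axes: x right, y up, looking along -z (the intrinsics and any distortion apply to the point x, -y, -z); pixel columns grow to the right and rows downward; lengths in mm; the calibration is good to about 2 mm. A picture is of the moment at which its call begins: read the wrist's pose just before it. get_calibration takes no time and is no camera call.
- env.finish_job(): hands the job in, once; it reports no verdict.
The state is a dict: "t": time; "joint_pos": joint angles; "joint_vel": joint speeds; "joint_torque": joint torques, N m; "eef_pos": TCP position; "orientation": TCP orientation; "ft_force": force on the tool from outside, world axes, zero at the start; "torque": the same for the moment, N m; "grip_width": finger opening in mm.
Only numpy, scipy, OpenCV 4.12 (cv2) and the standard library are available. Lean on these libraries where they do the work, as an engineer would, in place of code of your own. Each camera call takes 0.05 s, during which the arm holds its last target. There are 200 camera calls.

TASK

The bench must be clear before the cylinder head is scanned: push the three loose hex nuts along the bench top, through the open side of the three-sided steel catch frame, until each nut lies completely inside it. Only push them with the fingers: do not pick any nut up off the bench. Leave the two upright tappets, the extension bar and the cylinder head where they are.

Things in the scene. Friction and masses are not known exactly. Their poses are not given: they have to be found in the camera images.
- frame: Three-sided dark steel frame screwed to the bench, no floor (the bench) and no top. Inside 160 mm wide, 90 mm deep; walls 25 mm high, 5 mm thick; a screwed foot outside each rear side, 24 mm wide, 9 mm high. Origin on the bench at the middle of the open side, level with the front ends of the side walls; x points into the frame (back wall at 90 mm), y along the open side (side walls at -80 and +80 mm), z up.
- nut1: Steel hex nut, 24 mm across flats, 27.7 mm across corners, 13 mm high, 15.6 mm bore, about 33 g, lying flat and loose on the bench (slides, does not roll). Origin at its centre, 6.5 mm above the bench; z is up the bore. The three nuts are alike; their order does not matter.
- nut2: Steel hex nut, 24 mm across flats, 27.7 mm across corners, 13 mm high, 15.6 mm bore, about 33 g, lying flat and loose on the bench (slides, does not roll). Origin at its centre, 6.5 mm above the bench; z is up the bore. The three nuts are alike; their order does not matter.
- nut3: Steel hex nut, 24 mm across flats, 27.7 mm across corners, 13 mm high, 15.6 mm bore, about 33 g, lying flat and loose on the bench (slides, does not roll). Origin at its centre, 6.5 mm above the bench; z is up the bore. The three nuts are alike; their order does not matter.
- tappet1: Bystander: aluminium bucket tappet, a plain upright cylinder 29 mm across and 28 mm high, about 60 g, standing loose on the bench. Origin at the centre of its underside. It stands beside the mouth of the frame.
- tappet2: Bystander: aluminium bucket tappet, a plain upright cylinder 29 mm across and 28 mm high, about 60 g, standing loose on the bench. Origin at the centre of its underside. It stands to one side of the nuts.
- bar: Bystander: steel socket extension bar lying on the bench, about 225 mm long, 16 mm thick at both ends, 0.18 kg, loose. Origin at its middle on the bench; x along the bar.
- head: Bystander: motorcycle cylinder head with cooling fins, aluminium, 210 x 170 mm over the fins (x, y) and 110 mm high, a round port sticks out of the +y side to the fins' edge; 3.5 kg, standing loose on the bench beyond the frame's back. Origin at the centre of its underside.
There are look-alikes about, which are no part of the job. Leave any green or turquoise look-alike of the nut3 alone.

How it is judged (in metres and radians):
At the end, for the whole second after the job is handed in: All three nuts lie at rest on the bench completely inside the catch frame: each nut's centre at least 12 mm past the line of the open side (x in the frame between 12 and 92 mm) and between the side walls (y within 82 mm), and not raised (centre below 17 mm) (x of nut1 in the frame of frame between 0.012 and 0.092 m and y of nut1 in the frame of frame between -0.082 and 0.082 m and height (world z) of each of nut1, nut2, nut3 below 0.017 m and linear speed of each of nut1, nut2, nut3 below 0.02 m/s and x of nut2 in the frame of frame between 0.012 and 0.092 m and y of nut2 in the frame of frame between -0.082 and 0.082 m and x of nut3 in the frame of frame between 0.012 and 0.092 m and y of nut3 in the frame of frame between -0.082 and 0.082 m); the robot touches nothing.
It fails at once if a nut is lifted clear of the bench (its centre above 17 mm) (height (world z) of any of nut1, nut2, nut3 above 0.017 m).
It fails at once if a tappet, the bar or the cylinder head is moved more than 15 mm (distance of any of tappet1, tappet2, bar, head from where it was at the start of the episode above 0.015 m).
It fails at once if a tappet is tipped over (angle between any of tappet1, tappet2's own z axis and vertical above 0.4 rad).
It also fails if it takes over 58 s, if anything falls off the work surface, if the arm or the gripper's body presses on something with over 40 N, if the wrist force passes 120 N, or if a joint passes its speed limit or range.

## Working session

There is one attempt and no reset: what is moved stays moved. The work goes in short steps, Python scripts to look and compute and a tool call to move; the robot and the scene stay as the last step left them, time stands still between calls to the robot, and variables do not carry over. Pictures are saved under pics/ and viewed, on a budget of 10 in all, crops included, one or two more only if the job needs it, and the job is handed in when it is done.

Besides the shell and the picture viewer there is one more tool, called after ">>>" by a JSON object that holds its "name" and its "arguments", one argument or row to a line. send_rows: Moves the arm, as the interface text tells. Its arguments: {"type":"object","properties":{"series":{"type":"string"},"grip_force":{"type":"number"}},"required":["series"]}

```bash
mkdir -p pics
python3 - <<'E'
from workcell import env,cams
import cv2
for n in("top","scene"):
    cv2.imwrite(f"pics/{n}0.png",cams.get_image(n)[:,:,::-1])
    c=cams.get_calibration(n);print(n,c)
s=env.state();print(s)
print(cams.get_calibration("wrist"))
E
```

```text
top {'intrinsics': array([[417.88547648,   0.        , 327.64582496],
       [  0.        , 417.88547648, 192.70262683],
       [  0.        ,   0.        ,   1.        ]]), 'xyz': array([ 364.84585461, -147.24325814,  907.85919173]), 'rotation': array([[-0.09313634,  0.96621142, -0.24033541],
       [-0.99563152, -0.0919793 ,  0.0160527 ],
       [-0.00659558,  0.2407806 ,  0.97055716]])}
scene {'intrinsics': array([[472.15237831,   0.        , 321.00149593],
       [  0.        , 472.15237831, 204.36924226],
       [  0.        ,   0.        ,   1.        ]]), 'xyz': array([1226.96979771, -384.52313612,  657.18810536]), 'rotation': array([[ 0.29229757, -0.64461721,  0.70642112],
       [ 0.95624904,  0.18755132, -0.22452678],
       [ 0.01224362,  0.74114315,  0.67123538]])}
{'t': 0.1, 'joint_pos': array([-7.41420749e+01,  1.36772668e+01, -8.12905378e-01,  7.55842893e+01,
        2.78150447e-04,  9.00027136e+01]), 'joint_vel': array([ 0.10424626, -0.14055064,  0.14562908, -0.02739114, -0.00074838,
        0.05470096]), 'joint_torque': array([-2.81977073e-04, -5.39723325e+01,  3.469
[... 314 characters left out ...]
9.99999156e-01]]), 'ft_force': array([-0.62322167,  0.51240432, -0.37158456]), 'torque': array([-0.02270035, -0.02249109,  0.00466878]), 'grip_width': 85.2861476506868}
{'intrinsics': array([[338.10963213,   0.        , 320.17097478],
       [  0.        , 338.10963213, 201.91955663],
       [  0.        ,   0.        ,   1.        ]]), 'tool_from_camera': array([[-5.25122013e-05,  9.57914812e-01,  2.87052625e-01,
         7.26170095e+01],
       [ 9.99999677e-01,  2.80579873e-04, -7.53379046e-04,
         1.39029263e+00],
       [-8.02214137e-04,  2.87052492e-01, -9.57914518e-01,
        -1.43384355e+02],
       [ 0.00000000e+00,  0.00000000e+00,  0.00000000e+00,
         1.00000000e+00]])}
```

View pics/top0.png

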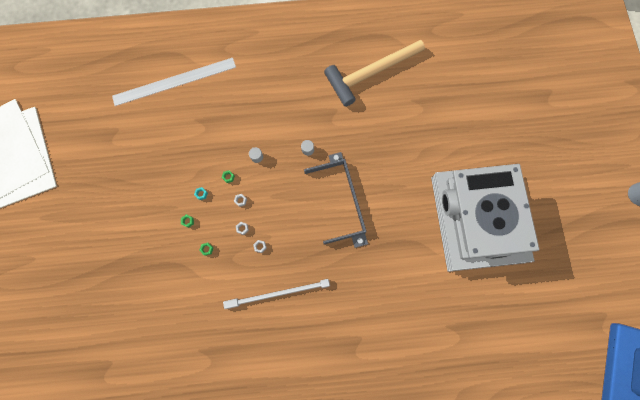

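View pics/scene0.png

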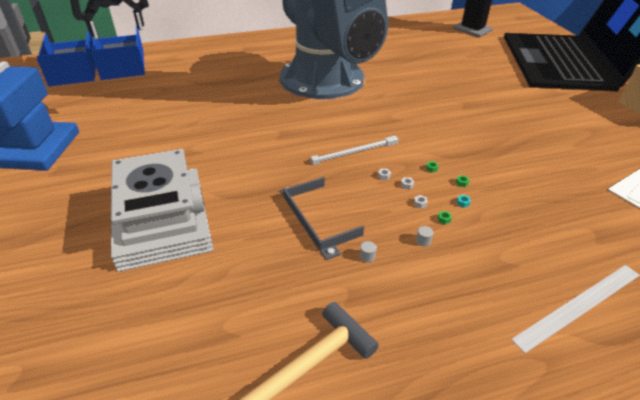

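Candidates in the top view: the steel-coloured nuts are at (240,200), (242,228) and (260,246). The look-alikes are green at (228,176), (187,221) and (206,249), and turquoise at (200,194). I choose the three grey ones, measure them, and check the choice in one crop.

```bash
cat > h.py <<'E'
import numpy as np
from workcell import env,cams
def ray(name,uv,z):
    c=cams.get_calibration(name);K=c["intrinsics"];R=c["rotation"];p=c["xyz"]
    d=np.linalg.inv(K)@[uv[0],uv[1],1]; d=R@[d[0],-d[1],-d[2]]
    return (p+d*(z-p[2])/d[2])[:2]
E
python3 - <<'E'
import cv2,numpy as np
from h import *
im=cv2.imread("pics/top0.png"); hsv=cv2.cvtColor(im,cv2.COLOR_BGR2HSV)
m=((hsv[:,:,1]<70)&(hsv[:,:,2]>90)).astype(np.uint8)
g=((hsv[:,:,0]>40)&(hsv[:,:,0]<110)&(hsv[:,:,1]>100)).astype(np.uint8)
for nm,mm,z in(("grey",m,10),("green",g,10)):
    mm=cv2.morphologyEx(mm,cv2.MORPH_CLOSE,np.ones((5,5),np.uint8)); mm[:, :100]=0; mm[:,380:]=0; mm[:120]=0
    n,l,st,c=cv2.connectedComponentsWithStats(mm)
    for i in range(1,n):
        if st[i,4]>15: print(nm,c[i].round(1),st[i],"w",ray("top",c[i],z).round(1))
for n,uv,z in(("wall end far (robot-far)",(306,172),25),("wall end near",(325,242),25),("corner far",(343,162),25),("corner near",(364,236),25),("bar a",(228,305),8),("bar b",(327,284),8)):
    print(n,ray("top",uv,z).round(1))
cv2.imwrite("pics/crop1.png",cv2.resize(im[130:320,175:385],None,fx=3.1,fy=3.1,interpolation=cv2.INTER_CUBIC))
E
```

```text
grey [307.2 147.2] [301 140  13  16 166] w [ 697.9 -125.7]
grey [255.6 154.6] [249 147  14  16 168] w [691.2  -7.7]
grey [347.7 201.5] [304 152  64  96 641] w [ 563.1 -204.1]
grey [200.3 193.7] [194 188  14  12  67] w [611.7 119.2]
grey [240.  199.6] [234 194  13  13 119] w [589.8  31.9]
grey [241.7 228. ] [236 222  13  13 126] w [526.2  31. ]
grey [259.3 246.1] [253 240  14  13 134] w [483.4  -4.9]
grey [274.6 293.9] [223 279 107  30 604] w [380.7 -31.4]
green [227.7 176.3] [222 170  13  13 118] w [646.1  57.3]
green [200.4 193.2] [194 188  14  12 110] w [612.7 119. ]
green [186.9 220.7] [181 214  13  14 128] w [553.7 149.6]
green [205.8 248.7] [199 243  14  12 129] w [488.7 109.9]
wall end far (robot-far) [ 634.8 -118.7]
wall end near [ 477.  -146.3]
corner far [ 650.1 -202.3]
corner near [ 482.  -229.8]
bar a [367.4  67. ]
bar b [ 390.7 -142.3]
```

View pics/crop1.png

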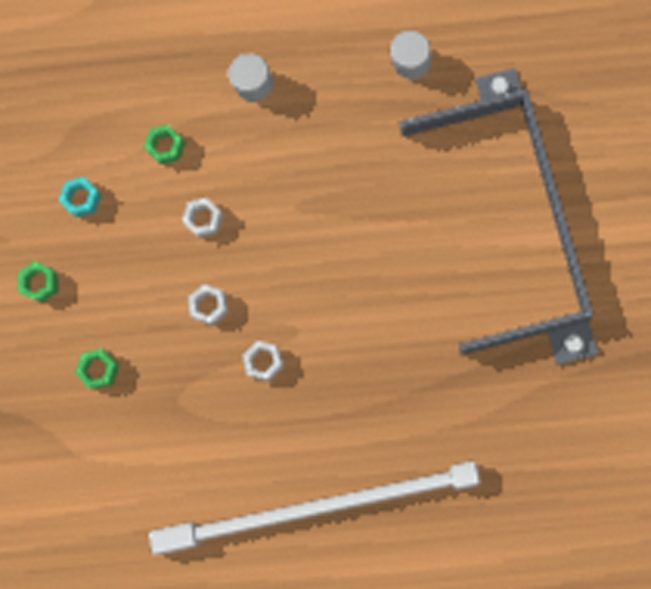

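The crop confirms it: the three bare-steel nuts are at crop pixels (202,217), (207,304) and (262,360), and the coloured ones are left alone. Each nut already lies in a straight lane to the open side. I turn the tool so that its -x axis is the push direction, with the fingers nearly shut.

>>> {"name": "send_rows", "arguments": {
  "series": "0 0 0 -0.147 1.2;0 0 0 -0.147 1.2;0 0 0 -0.147 1.2;0 0 0 -0.147 1.2;0 0 0 -0.147 1.2",
  "grip_force": 20
}}

```text
t: 0.6
eef_pos: [143.4, -504.8, 230.9]
orientation: [[0.525, 0.851, -0.0], [0.851, -0.525, 0.001], [0.001, -0.001, -1.0]]
ft_force: [-0.5, -0.5, -0.3]
grip_width: 13.2
```

>>> {"name": "send_rows", "arguments": {
  "series": "0 0 0 -0.147 1.2;0 0 0 -0.147 1.2;0 0 0 -0.147 1.2;0 0 0 -0.147 1.2;0 0 0 -0.144 1.2"
}}

```text
t: 1.1
eef_pos: [143.4, -504.8, 230.9]
orientation: [[-0.178, 0.984, -0.0], [0.984, 0.178, 0.001], [0.001, -0.0, -1.0]]
ft_force: [0.2, -0.1, -0.3]
grip_width: 11.8
```

```bash
cat >> h.py <<'E'
M=np.array([556,-132.5]); e=np.array([.172,-.985]); f=np.array([.985,.172])
def fr(p): d=np.asarray(p)[:2]-M; return np.array([d@e,d@f])
def wd(x,y): return M+x*e+y*f
def go(x,y,z):  # shift in tool cm from measured pose to frame-coords target
    s=env.state(); p=np.array([*wd(x,y),z]); return (s["orientation"].T@(p-s["eef_pos"])/10).round(2)
def rep():
    s=env.state(); print("t",s["t"],"tcp",s["eef_pos"].round(1),"fr",fr(s["eef_pos"]).round(1),"yaw",np.degrees(np.arctan2(*s["orientation"][[1,0],0])).round(1),"j",s["joint_pos"].round(0),"w",s["grip_width"].round(1),"F",s["ft_force"].round(1))
E
python3 - <<'E'
from h import *
rep()
for n in((589.8,31.9),(526.2,31),(483.4,-4.9)):print(fr(n))
print(go(-195,62,150))
E
```

```text
Traceback (most recent call last):
  File "h.py", line 13, in rep
    s=env.state(); print("t",s["t"],"tcp",s["eef_pos"].round(1),"fr",fr(s["eef_pos"]).round(1),"yaw",np.degrees(np.arctan2(*s["orientation"][[1,0],0])).round(1),"j",s["joint_pos"].round(0),"w",s["grip_width"].round(1),"F",s["ft_force"].round(1))
                                                                                                                                                                                                 ^^^^^^^^^^^^^^^^^^^^^
AttributeError: 'float' object has no attribute 'round'
```

>>> {"name": "send_rows", "arguments": {
  "series": "3.2 3.5 -0.5 0 1.2;3.2 3.5 0 0 1.2;3.2 3.5 0 0 1.2;3.2 3.5 0 0 1.2;3.2 3.5 0 0 1.2"
}}

```text
t: 1.6
eef_pos: [288.9, -315.6, 236.1]
orientation: [[-0.172, 0.985, -0.0], [0.985, 0.172, 0.0], [0.0, -0.0, -1.0]]
ft_force: [0.9, 0.1, 0.6]
grip_width: 11.9
```

>>> {"name": "send_rows", "arguments": {
  "series": "3.2 3.5 0 0 1.2;3.2 3.5 0 0 1.2;3.2 3.5 0 0 1.2;3.2 3.5 0 0 1.2;3.2 3.5 0 0 1.2"
}}

```text
t: 2.1
eef_pos: [433.9, -127.6, 236.3]
orientation: [[-0.172, 0.985, -0.0], [0.985, 0.172, -0.0], [-0.0, -0.0, -1.0]]
ft_force: [0.3, -0.4, 0.4]
grip_width: 11.8
```

>>> {"name": "send_rows", "arguments": {
  "series": "3.2 3.5 0 0 1.2;3.2 3.5 0 0 1.2;3.2 3.5 0 0 1.2;3.2 3.5 0 0 1.2;3.2 3.5 0 0 1.2"
}}

```text
t: 2.6
eef_pos: [578.7, 60.1, 236.0]
orientation: [[-0.172, 0.985, -0.001], [0.985, 0.172, -0.0], [0.0, -0.001, -1.0]]
ft_force: [0.4, -0.7, 0.0]
grip_width: 11.9
```

```bash
sed -i 's/s\["grip_width"\].round(1)/round(s["grip_width"],1)/' h.py
python3 - <<'E'
from h import *
import cv2
rep()
for n in((589.8,31.9),(526.2,31),(483.4,-4.9)):print(fr(n).round(1))
print(go(-195,62,60))
for n in("wrist","top"): cv2.imwrite(f"pics/{n}1.png",cams.get_image(n)[:,:,::-1])
E
```

```text
t 2.6 tcp [578.7  60.1 236. ] fr [-185.8   55.5] yaw 99.9 j [ 6. 19.  8. 79. -0. 86.] w 11.9 F [ 0.4 -0.7  0. ]
[-156.1   61.6]
[-166.2   -1.2]
[-138.2  -49.6]
[ 0.92  0.66 17.6 ]
```

View pics/wrist1.png

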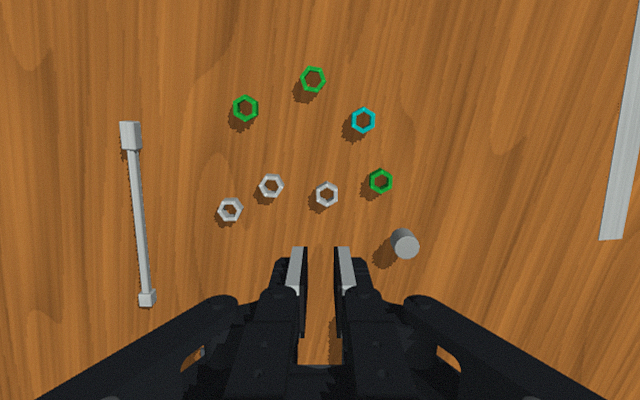

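Wrist view: the grey nuts are at (327,195), (271,185) and (230,210), with the finger tips at about (297–347, 250). I cross-check the nut positions from this view.

```bash
cat >> h.py <<'E'
def wray(uv,z):
    c=cams.get_calibration("wrist");s=env.state();T=c["tool_from_camera"]
    d=np.linalg.inv(c["intrinsics"])@[uv[0],uv[1],1]; R=s["orientation"]
    d=R@T[:3,:3]@[d[0],-d[1],-d[2]]; p=s["eef_pos"]+R@T[:3,3]
    return (p+d*(z-p[2])/d[2])[:2]
E
python3 - <<'E'
from h import *
import cv2
im=cv2.imread("pics/wrist1.png"); hsv=cv2.cvtColor(im,cv2.COLOR_BGR2HSV)
m=((hsv[:,:,1]<60)&(hsv[:,:,2]>100)).astype(np.uint8);m[235:]=0
n,l,st,c=cv2.connectedComponentsWithStats(cv2.morphologyEx(m,cv2.MORPH_CLOSE,np.ones((11,11),np.uint8)))
for i in range(1,n):
    if st[i,4]>60: p=wray(c[i],10); print(c[i].round(),st[i,4],p.round(1),fr(p).round(1))
E
```

```text
[625. 145.] 4269 [900.1 145.2] [-214.3  386.8]
[134. 170.] 1564 [377.8  24.8] [-185.6 -148.5]
[271. 185.] 444 [529.4  34. ] [-168.5    2.4]
[327. 194.] 439 [592.5  35. ] [-158.7   64.7]
[230. 209.] 458 [486.9  -2.2] [-140.2  -45.6]
[405. 231.] 64 [691.2   6.6] [-113.7  157.1]
```

>>> {"name": "send_rows", "arguments": {
  "series": "1.1 0.7 4.5 0 1.2;0 0 4.5 0 1.2;0 0 4.5 0 1.2;0 0 4.5 0 1.2;0 0 3 0 1.2"
}}

```text
t: 3.2
eef_pos: [580.9, 69.8, 23.1]
orientation: [[-0.172, 0.985, -0.004], [0.985, 0.172, -0.0], [0.0, -0.004, -1.0]]
ft_force: [0.3, 0.6, -0.2]
grip_width: 12.2
```

>>> {"name": "send_rows", "arguments": {
  "series": "0 0 1.2 0 1.2;0 0 0.5 0 1.2;0 0 0.3 0 1.2;0 0 0 0 1.2"
}}

```text
t: 3.6
eef_pos: [583.9, 70.3, 7.5]
orientation: [[-0.172, 0.985, 0.002], [0.985, 0.172, 0.0], [-0.0, 0.002, -1.0]]
ft_force: [-0.4, 0.2, -0.4]
grip_width: 11.4
```

Run:
```python
from h import *
rep();print(go(12,48,5))
```

```text
t 3.6 tcp [583.9  70.3   7.5] fr [-195.    62.4] yaw 99.9 j [  7.  29. -13.  48.   0.  87.] w 11.4 F [-0.4  0.2 -0.4]
[-20.7   -1.44   0.25]
```

>>> {"name": "send_rows", "arguments": {
  "series": "-1 0 0.2 0 1.2;-1.5 0 0 0 1.2;-1.5 0 0 0 1.2;-1.5 -0.1 0 0 1.2;-1.5 -0.1 0 0 1.2"
}}

```text
t: 4.1
eef_pos: [593.3, -0.8, 4.5]
orientation: [[-0.171, 0.985, 0.0], [0.985, 0.171, 0.0], [0.0, 0.0, -1.0]]
ft_force: [-0.5, 0.4, -0.4]
grip_width: 11.8
```

>>> {"name": "send_rows", "arguments": {
  "series": "-1.5 -0.2 0 0 1.2;-1.5 -0.2 0 0 1.2;-1.5 -0.2 0 0 1.2;-1.5 -0.2 0 0 1.2;-1.5 -0.2 0 0 1.2"
}}

```text
t: 4.6
eef_pos: [596.1, -75.9, 4.3]
orientation: [[-0.172, 0.985, -0.0], [0.985, 0.172, 0.0], [0.0, -0.0, -1.0]]
ft_force: [0.5, 0.9, 1.7]
grip_width: 12.0
```

Run:
```python
from h import *
import cv2
rep();print(go(12,48,5))
cv2.imwrite("pics/w2.png",cams.get_image("wrist")[:,:,::-1])
```

```text
t 4.6 tcp [596.1 -75.9   4.3] fr [-48.9  49.2] yaw 99.9 j [ -7.  30. -11.  49.   0.  73.] w 12.0 F [0.5 0.9 1.7]
[-6.09 -0.12 -0.07]
```

View pics/w2.png

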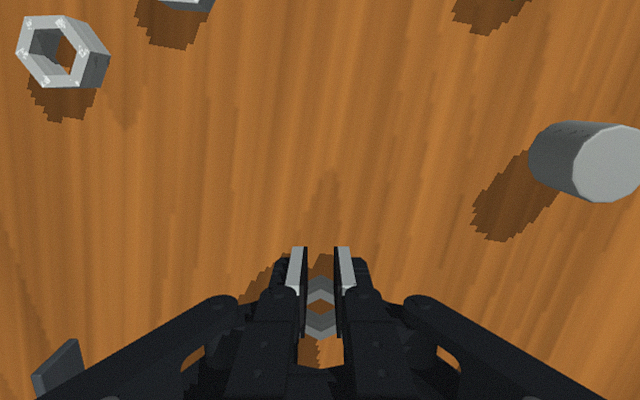

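The nut (320,305) rides centred against the two fingers and the frame's near wall shows at (60,370). I push on.

>>> {"name": "send_rows", "arguments": {
  "series": "-1.5 0 -0.1 0 1.2;-1.5 0 0 0 1.2;-1.5 0 0 0 1.2;-1 0 0 0 1.2;-0.7 0 0 0 1.2"
}}

```text
t: 5.15
eef_pos: [607.0, -136.8, 5.2]
orientation: [[-0.171, 0.985, -0.0], [0.985, 0.171, 0.0], [0.0, -0.0, -1.0]]
ft_force: [-0.1, 0.7, 0.2]
grip_width: 11.7
```

>>> {"name": "send_rows", "arguments": {
  "series": "0.5 0 0 0 1.2;2 0 0 0 1.2;3 0 -3 0 1.2;3 0 -4 0 1.2;4 -1 0 0 1.2"
}}

```text
t: 5.65
eef_pos: [578.9, -13.1, 80.0]
orientation: [[-0.172, 0.985, 0.008], [0.985, 0.172, -0.0], [-0.001, 0.008, -1.0]]
ft_force: [1.3, 0.8, 0.5]
grip_width: 12.0
```

Run:
```python
from h import *
rep();print(go(-205,0,75))
```

```text
t 5.65 tcp [578.9 -13.1  80. ] fr [-113.7   43.1] yaw 99.9 j [-1. 24. -9. 57.  0. 79.] w 12.0 F [1.3 0.8 0.5]
[ 9.13 -4.31  0.45]
```

>>> {"name": "send_rows", "arguments": {
  "series": "3 -1.5 0 0 1.2;3.1 -1.4 0 0 1.2;3 -1.4 0 0 1.2;0 0 0 0 1.2;0 0 3 0 1.2"
}}

```text
t: 6.15
eef_pos: [519.6, 69.7, 48.2]
orientation: [[-0.175, 0.985, 0.007], [0.985, 0.175, 0.001], [-0.0, 0.007, -1.0]]
ft_force: [1.1, 0.4, 0.5]
grip_width: 12.1
```

>>> {"name": "send_rows", "arguments": {
  "series": "0 0 2.5 0 1.2;0 0 1.4 0 1.2;0 0 0.5 0 1.2;0 0 0 0 1.2"
}}

```text
t: 6.55
eef_pos: [517.0, 68.1, 1.2]
orientation: [[-0.172, 0.985, -0.001], [0.985, 0.172, 0.0], [0.0, -0.001, -1.0]]
ft_force: [-0.5, -1.0, 0.7]
grip_width: 12.0
```

Run:
```python
from h import *
rep();print(go(12,0,5))
```

```text
t 6.55 tcp [517.   68.1   1.2] fr [-204.3   -3.9] yaw 99.9 j [  7.  24. -23.  43.   0.  88.] w 12.0 F [-0.5 -1.   0.7]
[-21.63   0.38  -0.38]
```

>>> {"name": "send_rows", "arguments": {
  "series": "0 0.4 -0.4 0 1.2;-1.2 0 0 0 1.2;-1.2 0 0 0 1.2;-1.5 0 0 0 1.2;-1.5 0 0 0 1.2"
}}

```text
t: 7.05
eef_pos: [530.8, 13.9, 5.4]
orientation: [[-0.172, 0.985, 0.0], [0.985, 0.172, -0.0], [-0.0, 0.0, -1.0]]
ft_force: [0.1, -0.3, 0.6]
grip_width: 12.4
```

>>> {"name": "send_rows", "arguments": {
  "series": "-1.5 0 0 0 1.2;-1.5 0 0 0 1.2;-1.5 0 0 0 1.2;-1.5 0 0 0 1.2;-1.5 0 0 0 1.2"
}}

```text
t: 7.55
eef_pos: [543.7, -59.7, 5.3]
orientation: [[-0.172, 0.985, -0.0], [0.985, 0.172, 0.0], [0.0, -0.0, -1.0]]
ft_force: [-0.1, 0.7, 1.7]
grip_width: 11.9
```

Run:
```python
from h import *
import cv2
rep();print(go(12,0,5))
cv2.imwrite("pics/w3.png",cams.get_image("wrist")[:,:,::-1])
```

```text
t 7.55 tcp [543.7 -59.7   5.3] fr [-73.8   0.4] yaw 99.9 j [ -6.  26. -19.  45.   0.  74.] w 11.9 F [-0.1  0.7  1.7]
[-8.58 -0.04  0.02]
```

View pics/w3.png

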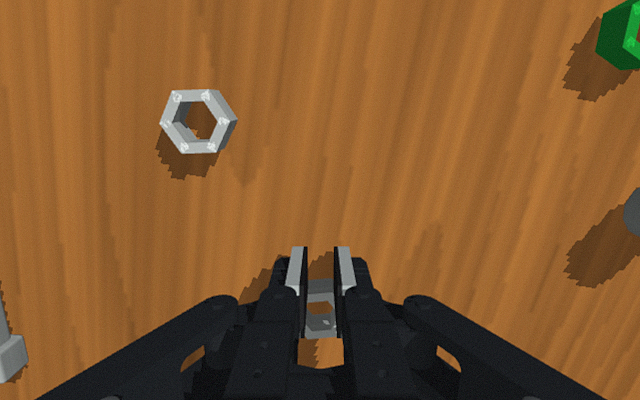

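The second nut rides centred at (320,315), and the third stands untouched at (198,121).

```bash
python3 -c "
from h import *
p=wray((198,121),13);print(p,fr(p))"
```

```text
[485.97119267  -6.72029032] [-135.9379689   -47.34426515]
```

>>> {"name": "send_rows", "arguments": {
  "series": "-1.7 0 0 0 1.2;-1.7 0 0 0 1.2;-1.7 0 0 0 1.2;-1.7 0 0 0 1.2;-1.2 0 0 0 1.2"
}}

```text
t: 8.1
eef_pos: [557.7, -139.1, 5.3]
orientation: [[-0.171, 0.985, 0.0], [0.985, 0.171, -0.0], [-0.0, 0.0, -1.0]]
ft_force: [0.4, -0.4, -0.3]
grip_width: 12.1
```

>>> {"name": "send_rows", "arguments": {
  "series": "-0.6 0 0 0 1.2;0.6 0 0 0 1.2;2 0 0 0 1.2;3 0 -3 0 1.2;4 0 -4 0 1.2"
}}

```text
t: 8.6
eef_pos: [540.9, -51.8, 70.0]
orientation: [[-0.171, 0.985, -0.004], [0.985, 0.171, 0.001], [0.001, -0.003, -1.0]]
ft_force: [1.1, -0.3, 0.6]
grip_width: 12.3
```

Run:
```python
from h import *
rep();print(go(-178,-47,75))
```

```text
t 8.6 tcp [540.9 -51.8  70. ] fr [-82.1  -1. ] yaw 99.9 j [ -5.  21. -14.  54.   0.  75.] w 12.3 F [ 1.1 -0.3  0.6]
[ 9.58 -4.61 -0.47]
```

>>> {"name": "send_rows", "arguments": {
  "series": "3.2 -1.5 0 0 1.2;3.2 -1.6 0 0 1.2;3.2 -1.5 0 0 1.2;0 0 0 0 1.2;0 0 2.5 0 1.2"
}}

```text
t: 9.1
eef_pos: [482.4, 35.2, 47.9]
orientation: [[-0.175, 0.985, 0.006], [0.985, 0.175, 0.001], [-0.0, 0.006, -1.0]]
ft_force: [1.4, 0.2, 0.0]
grip_width: 11.8
```

>>> {"name": "send_rows", "arguments": {
  "series": "0 0 2.5 0 1.2;0 0 1.3 0 1.2;0 0 0.3 0 1.2;0 0 0 0 1.2;0 0 0 0 1.2"
}}

```text
t: 9.6
eef_pos: [481.4, 33.6, 5.3]
orientation: [[-0.172, 0.985, 0.001], [0.985, 0.172, 0.0], [0.0, 0.001, -1.0]]
ft_force: [0.5, 0.1, 0.3]
grip_width: 12.1
```

Run:
```python
from h import *
rep();print(go(12,-45,5))
```

```text
t 9.6 tcp [481.4  33.6   5.3] fr [-176.5  -44.9] yaw 99.9 j [  4.  21. -28.  41.   0.  84.] w 12.1 F [0.5 0.1 0.3]
[-1.885e+01 -1.000e-02  3.000e-02]
```

>>> {"name": "send_rows", "arguments": {
  "series": "0 -0.2 0 0 1.2;-1.2 0 0 0 1.2;-1.2 0 0 0 1.2;-1.5 0 0 0 1.2;-1.5 0 0 0 1.2"
}}

```text
t: 10.1
eef_pos: [488.5, -21.5, 5.0]
orientation: [[-0.172, 0.985, 0.001], [0.985, 0.172, 0.0], [-0.0, 0.001, -1.0]]
ft_force: [0.1, 0.3, 1.1]
grip_width: 11.7
```

>>> {"name": "send_rows", "arguments": {
  "series": "-1.5 0.1 0 0 1.2;-1.5 0.1 0 0 1.2;-1.5 0 0 0 1.2;-1.5 0 0 0 1.2;-1.5 0 0 0 1.2"
}}

```text
t: 10.6
eef_pos: [503.1, -94.9, 4.6]
orientation: [[-0.172, 0.985, -0.0], [0.985, 0.172, 0.0], [0.0, -0.0, -1.0]]
ft_force: [0.5, 0.9, -0.0]
grip_width: 12.0
```

>>> {"name": "send_rows", "arguments": {
  "series": "-1.5 0 0 0 1.2;-1.5 0 0 0 1.2;-1.3 0 0 0 1.2;-1.1 0 0 0 1.2;-0.7 0 0 0 1.2"
}}

```text
t: 11.1
eef_pos: [513.7, -154.7, 4.6]
orientation: [[-0.172, 0.985, 0.0], [0.985, 0.172, 0.0], [-0.0, 0.0, -1.0]]
ft_force: [-0.2, 0.9, -0.1]
grip_width: 11.9
```

>>> {"name": "send_rows", "arguments": {
  "series": "0 0 0 0 1.2;0.6 0 0 0 1.2;2 0 0 0 1.2;3 0 -3 0 1.2;4 0 -4 0 1.2"
}}

```text
t: 11.6
eef_pos: [496.1, -62.2, 69.5]
orientation: [[-0.172, 0.985, -0.003], [0.985, 0.172, 0.001], [0.001, -0.003, -1.0]]
ft_force: [0.8, 0.1, 1.2]
grip_width: 11.8
```

>>> {"name": "send_rows", "arguments": {
  "series": "4 -1 -3 0 1.2;4 -1 -3 0 1.2;4 -2 -2 0 1.2;4 -2 -2 0 1.2;0 0 0 0 1.2"
}}

```text
t: 12.1
eef_pos: [409.4, 85.9, 171.2]
orientation: [[-0.178, 0.984, 0.002], [0.984, 0.178, 0.002], [0.001, 0.003, -1.0]]
ft_force: [0.6, -0.8, -0.2]
grip_width: 12.1
```

Run:
```python
from h import *
import cv2
rep()
im=cams.get_image("top")[:,:,::-1]; cv2.imwrite("pics/top4.png",im)
sc=cams.get_image("scene")[:,:,::-1]
a=cv2.resize(im[130:320,175:385],(640,580),interpolation=cv2.INTER_CUBIC)
cv2.imwrite("pics/crop4.png",a);cv2.imwrite("pics/scene4.png",sc)
```

```text
t 12.1 tcp [409.4  85.9 171.2] fr [-240.4 -106.9] yaw 100.2 j [ 12.   5. -21.  64.   0.  92.] w 12.1 F [ 0.6 -0.8 -0.2]
```

View pics/crop4.png

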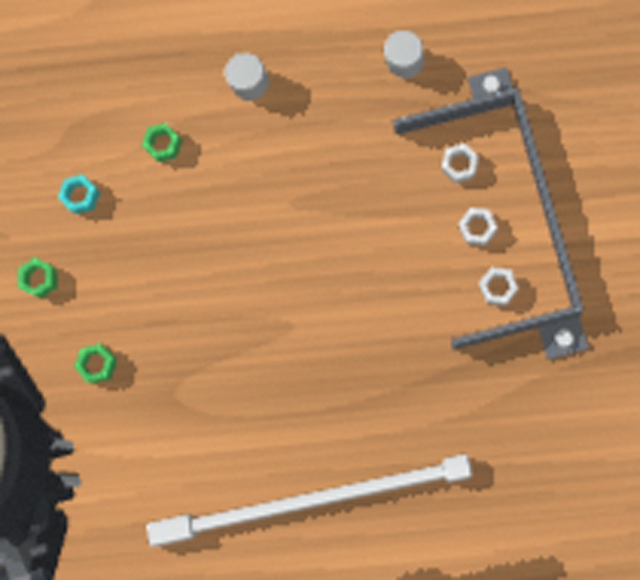

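All three nuts lie inside the frame, at crop pixels (460,161), (478,226) and (498,286). The tappets, bar and coloured nuts have not moved. I print the numbers and hand in.

Run:
```python
from h import *
for u in((460,161),(478,226),(498,286)):
    print(fr(ray("top",(175+u[0]*210/640,130+u[1]*190/580),10)).round(1))
rep();print(env.finish_job())
```

```text
[36.9 48.7]
[36.7 -1.6]
[ 38.8 -47.5]
t 12.2 tcp [411.3  83.5 169.4] fr [-237.6 -105.4] yaw 100.1 j [ 11.   5. -21.  64.   0.  91.] w 12.1 F [ 0.4 -0.2  0.4]
the job is handed in; nothing more can be done
None
```

All three steel nuts are inside the catch frame, and the job was handed in at 12.2 s; no verdict was reported. I pushed each one straight along the bench with the fingers about 12 mm apart and the tips about 5 mm above it, so nothing was picked up.

- **Nut positions:** the last top view puts the nut centres at about (37, 49), (37, -2) and (39, -48) mm in the frame. The limits are 12 to 92 mm in x and ±82 mm in y.
- **Other objects:** by eye in that view, the tappets, the bar and the green and turquoise look-alikes were where they started. The cylinder head lay outside the crop I viewed; the arm stayed well clear of it, but I did not check it again.
- **Arm:** it ended about 170 mm above the bench, touching nothing. The wrist force stayed within about 2 N at every reading.
- **Disagreements:** the top and wrist cameras differed by about 3–4 mm on where the nuts started, which did not affect the result. No check failed.

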